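Size a worn dissolver stirrer in the wear gauge

TASK

One stirrer stands by itself on the robot's side of the disc wear gauge, the metal bar with four round pockets. Find how far it is worn: try its disc in the pockets one by one, starting at the smallest and skipping none, each time lowering it gently onto the mouth and never forcing it, and leave it standing fully down in the first pocket that it enters, let go. Leave the two spare stirrers behind the gauge and the things around alone.

Things in the scene. Friction and masses are not known exactly. Their poses are not given: they have to be found in the camera images.
- gauge: Wear gauge, aluminium bar 68 (x) by 264 (y) by 22 mm high, screwed to the bench. Origin: centre of its underside. Four pockets along y, 55 mm apart, smallest at -y, largest at +y; -x is the side facing the robot (1 to 4 punch dots below the pockets). The stirrer to size has negative x in this frame, the spares positive. Precision gauge: never press a disc on it with more than 40 N.
- gauge_hole0 (a point): Centre of the mouth of gauge pocket 1 of 4 (smallest), level with the gauge's upper face. Round blind pocket 33.2 mm wide, 14 mm deep with a flat floor; a disc that enters it is worn down to 32 mm or less, a larger one does not enter.
- gauge_hole1 (a point): Centre of the mouth of gauge pocket 2 of 4 (second), level with the gauge's upper face. Round blind pocket 37.2 mm wide, 14 mm deep with a flat floor; a 36 mm disc fits it with 1.2 mm clearance, a larger one does not enter and a smaller one drops in loosely, which is a wrong reading.
- gauge_hole2 (a point): Centre of the mouth of gauge pocket 3 of 4 (third), level with the gauge's upper face. Round blind pocket 41.2 mm wide, 14 mm deep with a flat floor; a 40 mm disc fits it with 1.2 mm clearance, a larger one does not enter and a smaller one drops in loosely, which is a wrong reading.
- gauge_hole3 (a point): Centre of the mouth of gauge pocket 4 of 4 (largest), level with the gauge's upper face. Round blind pocket 45.2 mm wide, 14 mm deep with a flat floor; a 44 mm disc fits it with 1.2 mm clearance, a larger one does not enter and a smaller one drops in loosely, which is a wrong reading.
- stirrer_a_mid (a point): Steel stirrer standing upright: 12 mm shaft (grip it) 18 to 88 mm above the underside, 18 mm hub, toothed disc 10 mm thick at the foot, lower edge bevelled 1 mm. Point: centre, 44 mm above the underside, z up the shaft. Disc worn to one of the gauge steps (32, 36, 40 or 44 mm wide); the three differ, and nothing marks which is which. Which one stands in front of the gauge changes from run to run. 0.1 to 0.2 kg.
- stirrer_b_mid (a point): Steel stirrer standing upright: 12 mm shaft (grip it) 18 to 88 mm above the underside, 18 mm hub, toothed disc 10 mm thick at the foot, lower edge bevelled 1 mm. Point: centre, 44 mm above the underside, z up the shaft. Disc worn to one of the gauge steps (32, 36, 40 or 44 mm wide); the three differ, and nothing marks which is which. Which one stands in front of the gauge changes from run to run. 0.1 to 0.2 kg.
- stirrer_c_mid (a point): Steel stirrer standing upright: 12 mm shaft (grip it) 18 to 88 mm above the underside, 18 mm hub, toothed disc 10 mm thick at the foot, lower edge bevelled 1 mm. Point: centre, 44 mm above the underside, z up the shaft. Disc worn to one of the gauge steps (32, 36, 40 or 44 mm wide); the three differ, and nothing marks which is which. Which one stands in front of the gauge changes from run to run. 0.1 to 0.2 kg.
- jar_06: Closed ink jar with yellow lid, 63 mm wide, 72 mm high, a bystander. Origin at the centre of its underside.
- timer: White interval timer standing upright, 24 by 62 by 66 mm, a bystander. Origin at the centre of its underside.
There are look-alikes about, which are no part of the job. Leave any red look-alike of the part that bears stirrer_b_mid alone.

How it is judged:
On the way, in this order (a step that is already met when the one before it is completed fails the run):
1. the stirrer's disc has been set on the smallest pocket (((horizontal distance between stirrer_a_mid and gauge_hole0 below 0.008 m and z of stirrer_a_mid in the frame of gauge_hole0 below 0.05 m and contact force between stirrer_a and gauge above 0.3 N) or (horizontal distance between stirrer_b_mid and gauge_hole0 below 0.008 m and z of stirrer_b_mid in the frame of gauge_hole0 below 0.05 m and contact force between stirrer_b and gauge above 0.3 N) or (horizontal distance between stirrer_c_mid and gauge_hole0 below 0.008 m and z of stirrer_c_mid in the frame of gauge_hole0 below 0.05 m and contact force between stirrer_c and gauge above 0.3 N))), for 0.06 s.
2. it has been tried in the second pocket (((horizontal distance between stirrer_a_mid and gauge_hole1 below 0.008 m and z of stirrer_a_mid in the frame of gauge_hole1 below 0.05 m and contact force between stirrer_a and gauge above 0.3 N) or (horizontal distance between stirrer_b_mid and gauge_hole1 below 0.008 m and z of stirrer_b_mid in the frame of gauge_hole1 below 0.05 m and contact force between stirrer_b and gauge above 0.3 N) or (horizontal distance between stirrer_c_mid and gauge_hole1 below 0.008 m and z of stirrer_c_mid in the frame of gauge_hole1 below 0.05 m and contact force between stirrer_c and gauge above 0.3 N) or (horizontal distance between stirrer_a_mid and gauge_hole1 below 0.008 m and z of stirrer_a_mid in the frame of gauge_hole1 below 0.04 m))), for 0.06 s.
3. it has been left standing in the second pocket, or, if it does not enter there, has been tried in the third (((horizontal distance between stirrer_a_mid and gauge_hole1 below 0.004 m and z of stirrer_a_mid in the frame of gauge_hole1 below 0.032 m and angle between stirrer_a_mid's own z axis and vertical below 0.06 rad and contact force between stirrer_a and the fingers below 0.05 N) or (horizontal distance between stirrer_b_mid and gauge_hole2 below 0.008 m and z of stirrer_b_mid in the frame of gauge_hole2 below 0.05 m and contact force between stirrer_b and gauge above 0.3 N) or (horizontal distance between stirrer_c_mid and gauge_hole2 below 0.008 m and z of stirrer_c_mid in the frame of gauge_hole2 below 0.05 m and contact force between stirrer_c and gauge above 0.3 N))), for 0.06 s.
At the end, for the whole second after the job is handed in: The front stirrer stands released, at rest and upright (0.06 rad) in the pocket of its own size, the smallest it enters, within 4 mm of the pocket's axis and 2 mm of its floor; the two spare stirrers still stand behind the gauge within 20 mm of their places ((((horizontal distance between stirrer_a_mid and gauge_hole1 below 0.004 m and z of stirrer_a_mid in the frame of gauge_hole1 below 0.032 m and angle between stirrer_a_mid's own z axis and vertical below 0.06 rad and contact force between stirrer_a and the fingers below 0.05 N) and linear speed of stirrer_a below 0.02 m/s and distance of each of stirrer_b_mid, stirrer_c_mid from where it was at the start of the episode below 0.02 m and x of each of stirrer_b_mid, stirrer_c_mid in the frame of gauge above 0.06 m) or ((horizontal distance between stirrer_b_mid and gauge_hole2 below 0.004 m and z of stirrer_b_mid in the frame of gauge_hole2 below 0.032 m and angle between stirrer_b_mid's own z axis and vertical below 0.06 rad and contact force between stirrer_b and the fingers below 0.05 N) and linear speed of stirrer_b below 0.02 m/s and distance of each of stirrer_a_mid, stirrer_c_mid from where it was at the start of the episode below 0.02 m and x of each of stirrer_a_mid, stirrer_c_mid in the frame of gauge above 0.06 m) or ((horizontal distance between stirrer_c_mid and gauge_hole3 below 0.004 m and z of stirrer_c_mid in the frame of gauge_hole3 below 0.032 m and angle between stirrer_c_mid's own z axis and vertical below 0.06 rad and contact force between stirrer_c and the fingers below 0.05 N) and linear speed of stirrer_c below 0.02 m/s and distance of each of stirrer_a_mid, stirrer_b_mid from where it was at the start of the episode below 0.02 m and x of each of stirrer_a_mid, stirrer_b_mid in the frame of gauge above 0.06 m))); the robot touches nothing.
It fails at once if a stirrer is pressed on the gauge with more than 40 N (contact force between any of stirrer_a, stirrer_b, stirrer_c and gauge above 40 N).
It fails at once if a bystander (jar or timer) is moved by more than 20 mm (distance of any of jar_06, timer from where it was at the start of the episode above 0.02 m).
It fails at once if a second stirrer is moved by more than 20 mm (distance of each of stirrer_a_mid, stirrer_b_mid from where it was at the start of the episode above 0.02 m or distance of each of stirrer_a_mid, stirrer_c_mid from where it was at the start of the episode above 0.02 m or distance of each of stirrer_b_mid, stirrer_c_mid from where it was at the start of the episode above 0.02 m).
It also fails if it takes over 72 s, if anything falls off the work surface, if the arm or the gripper's body presses on something with over 40 N, if the wrist force passes 120 N, or if a joint passes its speed limit or range.

ROBOT

A 6-joint arm with a two-finger parallel gripper is mounted at the origin on a cart in front of the work surface, level with it; the furniture and walls round the work are solid. World frame = base frame: x ahead of the robot, y to its left, z up, the work surface at z = 0. Lengths are in m, angles in rad, forces in N, time in s.
With the tool pointing down it reaches from about 0.3 to 0.875 m from the base axis. Payload 6.4 kg.
Tool frame: the origin (TCP) lies midway between the tips of the shut fingers; the grasp point (between the pads) lies ctrl.grip_depth behind it (ctrl.grip_depth is the distance from the TCP to the grasp point, in m); x points along the fingers, y is the direction in which the jaws open and shut, and the axes are right-handed (so a half turn about x gives the same grasp; the last joint's range is limited). The gripper opens to 85 mm and grips with 20 to 120 N. Pads are 22 mm wide; open, the fingers measure 114 mm over their backs; the gripper's body (76 mm by 85 mm) begins 54 mm behind the grasp point. The pads swing forward as they close: fully open they stand 13 mm farther back than shut.
Start: joints at [-1.545, 0.181, 1.607, -0, 1.354, -0.206], TCP at [0.132, -0.56, 0.231] pointing down, gripper open.
Joint ranges: [-2.99, 2.99], [-0.89, 2.07], [0.3, 2.58], [-1.14, 4.28], [0, 2.63], [-3.12, 3.12]. Speed limits (rad/s): [2.57, 2.57, 3.01, 3.14, 3.14, 3.14].

INTERFACE

Orientations are given as a unit quaternion [w, x, y, z].
In Python, from bench import ctrl gives the robot as it stands.
- The arm moves only by the tool carry_out, never from a script. Its argument "motion" is one flat list of numbers, 7 for each row, row after row: the turn, a rotation vector about the tool's x, y, z in degrees, then the shift along the tool's x, y, z in m, then the gripper's target within -1 to 1 (shut at 1, half-way at 0, fully open at -1). A call has 1 to 10 rows; each row shifts and turns the pose as measured when the row begins, along the tool's axes as they then stand; what a row does not reach is not made up. A row lasts 1/10 s, in which the tool goes at most 50 mm and 8.59 degrees, less where a joint would pass 70% of its speed; a pose out of reach is approached as far as the arm can. A call with a gripper value outside its range is refused whole. The fingers move at their own pace and stop on an object; the grip force is fixed at half the most. Time passes only in rows, so rows that do not move let the fingers close. It gives the time, the measured TCP pose, the force and the opening at its end, in the units of the state.
- ctrl.get_obs(): the state, without advancing time (a new reading comes with each control period).
- ctrl.camera(name): name is "side" or "top" or "wrist"; returns the picture (384x512x3 uint8, blue, green, red); there is no depth.
- ctrl.camera_params(name): a dict with "mtx" (3x3 intrinsics, pixels), "pose" (4x4, takes a point from camera to world coordinates); the wrist camera has in their place "hand_eye" (4x4, takes a point from camera to tool coordinates, whose origin is the TCP and whose axes are the tool frame's). Camera axes: x right, y down, z forward; pixel columns grow to the right and rows downward; lengths in m; the calibration is good to about 2 mm. A picture is of the moment at which its call begins: read the wrist's pose just before it. camera_params takes no time and is no camera call.
- ctrl.hand_in(): hands the job in, once; it reports no verdict.
Trained networks look in the newest picture that a camera, given by its name, has taken for a name from the list of things; names that differ only in an ending like _2 or _b are one class to them, and where a whole thing is asked for, a point or a joint stands for the part that bears it (a point fixed in the world has none). Each returns a list of dicts, best first, with "conf" (0 to 1); they miss things now and then, are a little off and sometimes report something else, mostly with a low value. They report only what shows in the picture. A call takes as long as a camera call. They do not tell look-alikes from the thing itself.
- ctrl.boxes_of(camera, thing): "point" ([x, y, z] in m, in the coordinates of the camera as it stood for that picture, good to about 4 mm: the middle of the surface that is visible of it).
- ctrl.trace(camera, thing): "pixels" (384x512 bool, what is visible of it).
- ctrl.landmark_of(camera, thing): "point" ([x, y, z] in m, in the coordinates of the camera as it stood for that picture, good to about 4 mm: a listed point, or the origin of a listed thing).
The state is a dict: "time_s": time; "q": joint angles; "dq": joint speeds; "joint_efforts": joint torques, N m; "eef_pos": TCP position; "eef_rot": TCP orientation; "wrist_force": force on the tool from outside, world axes, zero at the start; "torque": the same for the moment, N m; "opening": opening from 0.0 (shut) to 1.0 (fully open).
Only numpy, scipy, OpenCV 4.12 (cv2) and the standard library are available. Lean on these libraries where they do the work, as an engineer would, in place of code of your own. Each camera call takes 0.05 s, during which the arm holds its last target. There are 200 camera calls.

## Working session

There is one attempt and no reset: what is moved stays moved. The work goes in short steps, Python scripts to look and compute and a tool call to move; the robot and the scene stay as the last step left them, time stands still between calls to the robot, and variables do not carry over. Pictures are saved under pics/ and viewed, about 8 in all and at most 12, crops included, and the job is handed in when it is done.

Besides the shell and the picture viewer there is one more tool, called after "Emit:" as name(argument=value, ...) on one line, values as JSON. carry_out: Moves the arm, as the interface text tells. Its arguments: {"type":"object","properties":{"motion":{"type":"array"}},"required":["motion"]}

```bash
ls; mkdir -p pics; cat > h.py <<'E'
import numpy as np, cv2
from scipy.spatial.transform import Rotation as R
from bench import ctrl
def tool():
    o=ctrl.get_obs(); T=np.eye(4); w,x,y,z=o["eef_rot"]; T[:3,:3]=R.from_quat([x,y,z,w]).as_matrix(); T[:3,3]=o["eef_pos"]; return T
def cam(n):
    p=ctrl.camera_params(n)
    return np.array(p["mtx"]), (np.array(p["pose"]) if "pose" in p else tool()@np.array(p["hand_eye"]))
def w(T,p): return T[:3,:3]@np.array(p)+T[:3,3]
def pix(K,T,P):
    c=np.linalg.inv(T)@np.append(P,1); u=K@c[:3]; return u[:2]/u[2]
def onplane(K,T,uv,z):
    d=T[:3,:3]@np.linalg.inv(K)@np.array([uv[0],uv[1],1.]); return T[:3,3]+d*(z-T[2,3])/d[2]
E
python3 - <<'E'
from h import *
np.set_printoptions(precision=4,suppress=True)
ims=[]
for n in ["top","side"]:
    K,T=cam(n); im=ctrl.camera(n); cv2.imwrite(f"pics/{n}0.png",im)
    print(n,T[:3,3])
    for t in ["gauge","gauge_hole0","gauge_hole3","stirrer_a_mid","jar_06","timer"]:
        for d in ctrl.landmark_of(n,t): P=w(T,d["point"]); print(t,round(d["conf"],2),P,pix(K,T,P).round())
print(ctrl.grip_depth, tool()); print(ctrl.camera_params("wrist"), ctrl.get_obs()["time_s"])
E
```

```text
pics
top [ 0.5012 -0.118   1.0824]
gauge 0.76 [ 0.5596 -0.1024 -0.0031] [258. 185.]
gauge 0.63 [ 0.5708 -0.1804  0.0168] [293. 180.]
gauge_hole0 0.88 [ 0.5518 -0.0146  0.0209] [219. 189.]
gauge_hole0 0.84 [ 0.5732 -0.1826  0.0187] [294. 179.]
gauge_hole0 0.64 [ 0.5581 -0.0714  0.027 ] [244. 186.]
gauge_hole0 0.59 [ 0.5652 -0.1265  0.0224] [269. 182.]
gauge_hole3 0.88 [ 0.5518 -0.0146  0.0209] [219. 189.]
gauge_hole3 0.84 [ 0.5732 -0.1826  0.0187] [294. 179.]
gauge_hole3 0.64 [ 0.5581 -0.0714  0.027 ] [244. 186.]
gauge_hole3 0.59 [ 0.5652 -0.1265  0.0224] [269. 182.]
stirrer_a_mid 0.76 [ 0.6617 -0.1801  0.0457] [293. 138.]
jar_06 0.84 [0.4509 0.1671 0.0033] [141. 234.]
jar_06 0.57 [ 0.6635 -0.1773  0.0466] [292. 137.]
timer 0.9 [ 0.4472 -0.3736  0.0018] [378. 234.]
timer 0.68 [ 0.5498 -0.0122  0.022 ] [218. 190.]
timer 0.26 [ 0.6605 -0.18    0.0418] [293. 139.]
side [ 0.5473 -0.7582  0.5955]
gauge 0.83 [ 0.5631 -0.0988  0.0007] [264. 211.]
gauge_hole0 0.77 [ 0.5592 -0.0734  0.0188] [262. 199.]
gauge_hole0 0.76 [ 0.562  -0.1305  0.0235] [264. 213.]
gauge_hole0 0.64 [ 0.5702 -0.1804  0.
[... 378 characters left out ...]
783  0.048 ] [309. 219.]
stirrer_a_mid 0.59 [ 0.6646 -0.1769  0.0471] [310. 219.]
timer 0.7 [ 0.4472 -0.3669 -0.0027] [207. 307.]
timer 0.68 [ 0.563  -0.1264  0.0234] [264. 212.]
timer 0.35 [ 0.4466 -0.1436  0.0433] [215. 211.]
0.0187 [[-0.      0.2297 -0.9733  0.1321]
 [-0.     -0.9733 -0.2297 -0.5596]
 [-1.      0.      0.      0.2313]
 [ 0.      0.      0.      1.    ]]
{'mtx': array([[336.3525,   0.    , 256.4065],
       [  0.    , 336.3525, 197.3538],
       [  0.    ,   0.    ,   1.    ]]), 'hand_eye': array([[-0.0011, -0.3101,  0.9507, -0.1421],
       [ 1.    , -0.001 ,  0.0008, -0.0014],
       [ 0.0007,  0.9507,  0.3101, -0.0782],
       [ 0.    ,  0.    ,  0.    ,  1.    ]])} 0.7
```

View pics/top0.png

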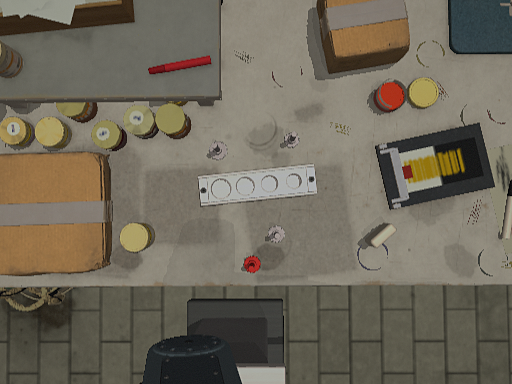

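View pics/side0.png

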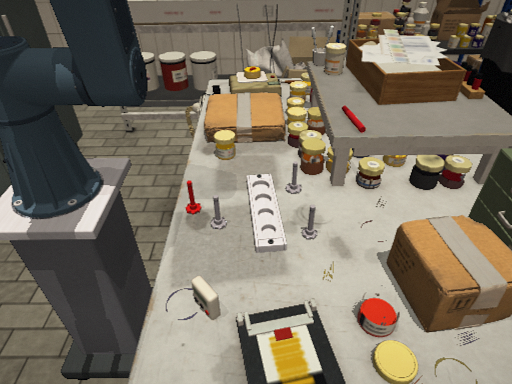

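Top view, candidates for the wanted stirrer:
- (276,235): grey, on the robot's side of the gauge. This is my choice.
- (252,264): red look-alike.
- (218,150) and (291,139): grey spares behind the gauge.

The gauge runs from (202,190) to (316,180), with its smallest pocket on the right at (294,180). I'll move over the chosen stirrer and check it close up.

Emit:
carry_out(motion=[0, 0, 0, 0, -0.032, -0.038, -0.2, 0, 0, 0, 0, -0.032, -0.038, -0.2, 0, 0, 0, 0, -0.032, -0.038, -0.2, 0, 0, 0, 0, -0.032, -0.038, -0.2, 0, 0, 0, 0, -0.032, -0.038, -0.2, 0, 0, 0, 0, -0.032, -0.038, -0.2, 0, 0, 0, 0, -0.032, -0.038, -0.2, 0, 0, 0, 0, -0.032, -0.038, -0.2, 0, 0, 0, 0.02, -0.032, -0.038, -0.2, 6, 0, 0, 0.02, -0.032, -0.038, -0.2])

```text
time_s: 1.7
eef_pos: [0.4284, -0.1673, 0.1971]
eef_rot: [0.044, 0.709, 0.036, -0.703]
wrist_force: [0.5, -0.2, -0.6]
opening: 0.599
```

```bash
python3 - <<'E'
from h import *
np.set_printoptions(precision=4,suppress=True)
n="wrist"; print(tool(), ctrl.get_obs()["opening"])
K,T=cam(n); im=ctrl.camera(n); cv2.imwrite(f"pics/w0.png",im)
for t in ["gauge","gauge_hole0","stirrer_a_mid"]:
    for d in ctrl.landmark_of(n,t): P=w(T,d["point"]); print(t,round(d["conf"],2),P,pix(K,T,P).round())
E
```

```text
[[ 0.0091  0.1134 -0.9935  0.4284]
 [-0.0106 -0.9935 -0.1135 -0.1673]
 [-0.9999  0.0115 -0.0078  0.1971]
 [ 0.      0.      0.      1.    ]] 0.5989428550142005
gauge 0.61 [ 0.5636 -0.0966  0.0007] [194.  14.]
gauge_hole0 0.91 [ 0.5549 -0.0688  0.0229] [156.  16.]
gauge_hole0 0.79 [ 0.5631 -0.1248  0.0215] [223.  14.]
gauge_hole0 0.7 [ 0.5475 -0.0179  0.024 ] [94. 18.]
gauge_hole0 0.65 [ 0.5675 -0.1798  0.0211] [288.  17.]
```

View pics/w0.png

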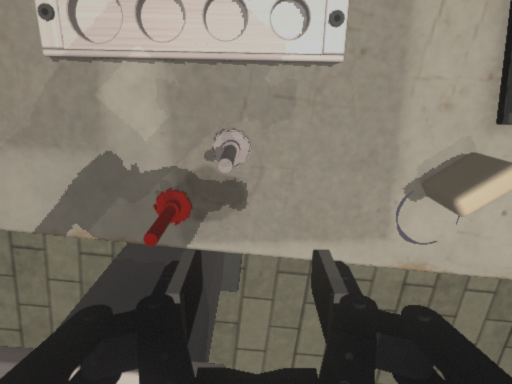

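The wrist view confirms the choice: the grey stirrer stands alone in front of the gauge at disc (231,148) and shaft top (225,165). The red look-alike is at (172,207), clear of the jaws. Next I'll compute its position.

```bash
python3 - <<'E'
from h import *
np.set_printoptions(precision=4,suppress=True)
K,T=cam("wrist")
print("disc",onplane(K,T,(231,147.5),8),) if 0 else None
d=onplane(K,T,(231,147.5),.008); s=onplane(K,T,(225,165),.088); print(d,s)
Tt=tool()
for P in ([*d[:2],0],[*s[:2],0]): print("tool delta",Tt[:3,:3].T@(np.array(P)-Tt[:3,3]))
im=ctrl.camera("wrist")
for t in ctrl.trace("wrist","stirrer_a_mid"):
    m=t["pixels"]; v,u=np.nonzero(m); print(t["conf"],m.sum(),u.min(),u.max(),v.min(),v.max(),u.mean(),v.mean())
E
```

```text
[ 0.4472 -0.1409  0.008 ] [ 0.4471 -0.1413  0.088 ]
tool delta [ 0.1962 -0.026  -0.022 ]
tool delta [ 0.1962 -0.0256 -0.0219]
```

Emit:
carry_out(motion=[0, -0.45, -0.66, 0, -0.026, -0.022, -0.2, 0, 0, 0, 0, 0, 0, -0.2, 0, 0, 0, 0.03, 0, 0, -0.2, 0, 0, 0, 0, 0, 0, -0.2])

```text
time_s: 2.4
eef_pos: [0.4459, -0.1482, 0.1697]
eef_rot: [0.039, 0.707, 0.036, -0.705]
wrist_force: [-0.6, 1.2, 0.4]
opening: 0.601
```

```bash
python3 - <<'E'
from h import *
np.set_printoptions(precision=4,suppress=True)
Tt=tool(); K,T=cam("wrist"); im=ctrl.camera("wrist"); cv2.imwrite("pics/w1.png",cv2.resize(im[100:384,120:400],None,fx=2,fy=2))
print(Tt)
g=[Tt[:3,:3].T@(np.array([.447,-.141,z])-Tt[:3,3]) for z in (.088,.04)]; print(g)
for z in (.01,.088): print(pix(K,T,[.447,-.141,z]))
E
```

```text
[[ 0.0029  0.1069 -0.9943  0.4459]
 [-0.0039 -0.9943 -0.1069 -0.1482]
 [-1.      0.0042 -0.0024  0.1697]
 [ 0.      0.      0.      1.    ]]
[array([ 0.0817, -0.0074, -0.0017]), array([ 0.1297, -0.0076, -0.0016])]
[249.0562 174.8791]
[247.3392 201.9591]
```

View pics/w1.png

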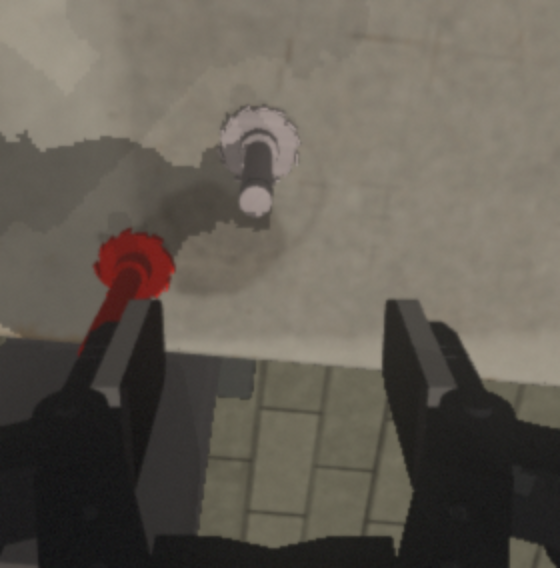

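Emit:
carry_out(motion=[0, -0.1, -0.2, 0, -0.0075, -0.0025, -0.2, 0, 0, 0, 0, 0, 0, -0.2, 0, 0, 0, 0.03, 0, 0, -0.2, 0, 0, 0, 0.03, 0, 0, -0.2, 0, 0, 0, 0, 0, 0, -0.2])

```text
time_s: 2.95
eef_pos: [0.4531, -0.1466, 0.1183]
eef_rot: [0.04, 0.711, 0.033, -0.701]
wrist_force: [-0.4, -0.1, -0.3]
opening: 0.602
```

```bash
python3 - <<'E'
from h import *
np.set_printoptions(precision=4,suppress=True)
Tt=tool(); K,T=cam("wrist"); im=ctrl.camera("wrist"); cv2.imwrite("pics/w2.png",cv2.resize(im[100:384,120:400],None,fx=2,fy=2))
print(Tt)
for z in (.01,.088): print(pix(K,T,[.448,-.141,z]))
print(Tt[:3,:3].T@(np.array([.448,-.141,.04])-Tt[:3,3]))
E
```

```text
[[ 0.0147  0.1029 -0.9946  0.4531]
 [-0.01   -0.9946 -0.1031 -0.1466]
 [-0.9998  0.0115 -0.0136  0.1183]
 [ 0.      0.      0.      1.    ]]
[248.2755 200.2942]
[246.8205 242.5539]
[ 0.0782 -0.007   0.0056]
```

View pics/w2.png

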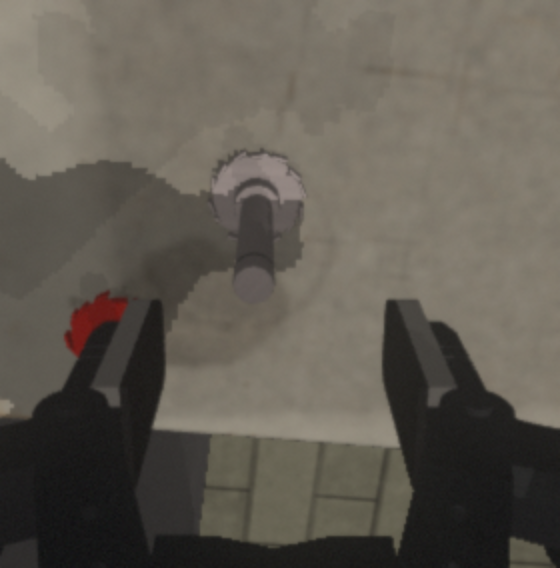

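Emit:
carry_out(motion=[0, -0.78, -0.66, 0, -0.007, 0.0056, -0.2])

```text
time_s: 3.1
eef_pos: [0.449, -0.1417, 0.1219]
eef_rot: [0.037, 0.708, 0.035, -0.705]
wrist_force: [0.8, 0.3, -0.5]
opening: 0.597
```

```bash
cat > st.py <<'E'
import sys
from h import *
np.set_printoptions(precision=4,suppress=True)
tx,ty,tz=map(float,sys.argv[1:4]); Tt=tool(); r=Tt[:3,:3]; a=r.T@[0,0,-1]
o=ctrl.get_obs()
print("pos",Tt[:3,3],"shift",r.T@([tx,ty,tz]-Tt[:3,3]),"turn deg wy,wz",np.degrees([-a[2],a[1]]),"yaw",np.degrees(np.arctan2(r[1,1],r[0,1])),"F",np.array(o["wrist_force"]),"op",o["opening"],"t",o["time_s"])
E
python3 st.py .448 -.141 .04; python3 st.py .448 -.141 .04
```

```text
pos [ 0.449  -0.1417  0.1219] shift [ 0.0819 -0.001   0.0012] turn deg wy,wz [-0.2125 -0.1716] yaw -84.10146605527841 F [ 0.7902  0.3132 -0.5018] op 0.5974335517024292 t 3.1
pos [ 0.449  -0.1417  0.1219] shift [ 0.0819 -0.001   0.0012] turn deg wy,wz [-0.2125 -0.1716] yaw -84.10146605527841 F [ 0.7902  0.3132 -0.5018] op 0.5974335517024292 t 3.1
```

Emit:
carry_out(motion=[0, -0.2, -0.2, 0.02, -0.001, 0.001, -0.2, 0, 0, 0, 0.02, 0, 0, -0.2, 0, 0, 0, 0.01, 0, 0, -0.2])

```text
time_s: 3.4
eef_pos: [0.4516, -0.1422, 0.0779]
eef_rot: [0.038, 0.709, 0.035, -0.703]
wrist_force: [0.1, -0.1, -0.6]
opening: 0.598
```

```bash
python3 st.py .448 -.141 .04
```

```text
pos [ 0.4516 -0.1422  0.0779] shift [ 0.0378 -0.0018  0.0037] turn deg wy,wz [-0.424  -0.2754] yaw -84.05394541060691 F [ 0.1402 -0.1336 -0.6248] op 0.5980397266449584 t 3.4
```

Emit:
carry_out(motion=[0, -0.6, -0.3, 0.015, -0.002, 0.005, -0.2, 0, -0.2, -0.1, 0.015, -0.0005, 0.001, -0.2, 0, -0.1, 0, 0.008, 0, 0.001, -0.2])

```text
time_s: 3.7
eef_pos: [0.4455, -0.1411, 0.0401]
eef_rot: [-0.037, -0.704, -0.037, 0.708]
wrist_force: [0.3, 0.1, 0.1]
opening: 0.603
```

```bash
python3 - <<'E'
from h import *
im=ctrl.camera("wrist"); cv2.imwrite("pics/w3.png",im[180:384,120:400])
E
python3 st.py .448 -.141 .04
```

```text
pos [ 0.4446 -0.1408  0.0391] shift [-0.0009  0.0006 -0.0033] turn deg wy,wz [0.4677 0.0883] yaw -84.0333476464165 F [-1.5541  0.0365 -1.0264] op 0.6015069546399429 t 3.75
```

View pics/w3.png

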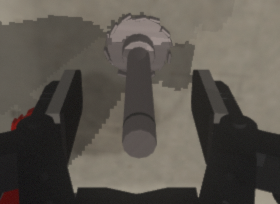

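Emit:
carry_out(motion=[0, 0.4, 0.1, -0.001, 0.0006, -0.003, -0.2, 0, 0, 0, 0, 0, 0, -0.2])

```text
time_s: 3.95
eef_pos: [0.4478, -0.141, 0.0398]
eef_rot: [-0.037, -0.706, -0.037, 0.707]
wrist_force: [0.8, -0.1, 0.4]
opening: 0.6
```

```bash
python3 st.py .448 -.141 .04
```

```text
pos [ 0.4478 -0.141   0.0398] shift [-0.0002  0.     -0.0002] turn deg wy,wz [0.0874 0.0243] yaw -84.0420199330426 F [ 0.8405 -0.1276  0.3774] op 0.5998176108779221 t 3.95
```

Aligned. Closing on the shaft.

Emit:
carry_out(motion=[0, 0, 0, 0, 0, 0, 1, 0, 0, 0, 0, 0, 0, 1, 0, 0, 0, 0, 0, 0, 1, 0, 0, 0, 0, 0, 0, 1, 0, 0, 0, 0, 0, 0, 1, 0, 0, 0, 0, 0, 0, 1, 0, 0, 0, 0, 0, 0, 1, 0, 0, 0, 0, 0, 0, 1])

```text
time_s: 4.75
eef_pos: [0.4485, -0.1414, 0.041]
eef_rot: [0.037, 0.706, 0.036, -0.706]
wrist_force: [-0.7, 0.2, -0.3]
opening: 0.119
```

```bash
python3 st.py .448 -.141 .04
```

```text
pos [ 0.4485 -0.1414  0.041 ] shift [ 0.001  -0.0005  0.0005] turn deg wy,wz [-0.0108 -0.0566] yaw -84.03519533701238 F [-0.704   0.211  -0.2793] op 0.11875744550981471 t 4.75
```

Emit:
carry_out(motion=[0, 0, 0, -0.02, 0, 0, 1, 0, 0, 0, -0.03, 0, 0, 1, 0, 0, 0, -0.04, 0, 0, 1, 0, 0, 0, -0.04, -0.01, -0.02, 1, 0, 0, 0, -0.02, -0.015, -0.02, 1, 0, 0, 0, 0, -0.01, -0.01, 1, 0, 0, 0, 0, 0, 0, 1])

```text
time_s: 5.45
eef_pos: [0.4939, -0.0991, 0.1941]
eef_rot: [-0.035, -0.705, -0.037, 0.708]
wrist_force: [-0.5, -0.6, -1.5]
opening: 0.123
```

```bash
python3 st.py .49 -.11 .17; python3 - <<'E'
from h import *
np.set_printoptions(precision=4,suppress=True)
K,T=cam("wrist"); im=ctrl.camera("wrist"); cv2.imwrite("pics/w4.png",im); np.savez("w4.npz",im=im,K=K,T=T)
for d in ctrl.landmark_of("wrist","gauge_hole0"): P=w(T,d["point"]); print(round(d["conf"],2),P,pix(K,T,P).round())
E
```

```text
pos [ 0.4939 -0.0991  0.1941] shift [0.0241 0.0105 0.0049] turn deg wy,wz [0.2199 0.1808] yaw -84.13248055631878 F [-0.4834 -0.5902 -1.5425] op 0.12270464937908358 t 5.45
0.87 [ 0.5531 -0.0684  0.026 ] [230. 106.]
0.86 [ 0.5615 -0.1269  0.0222] [296. 103.]
0.82 [ 0.5485 -0.0129  0.0224] [169. 104.]
0.73 [ 0.5667 -0.1784  0.0234] [354. 103.]
```

View pics/w4.png

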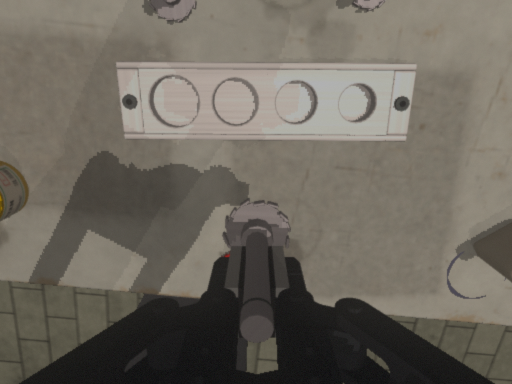

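The stirrer is in the grip. The pocket rims are at about (356,103), (296,103), (235,102) and (175,101), smallest to largest. I'll fit the known pocket layout to these rims.

```bash
python3 - <<'E'
from h import *
from scipy.optimize import minimize
np.set_printoptions(precision=4,suppress=True)
D=np.load("w4.npz"); K,T=D["K"],D["T"]; g=cv2.GaussianBlur(cv2.cvtColor(D["im"],cv2.COLOR_BGR2GRAY).astype(np.float32),(0,0),1.0)
G=np.hypot(cv2.Sobel(g,cv2.CV_32F,1,0),cv2.Sobel(g,cv2.CV_32F,0,1)); G=np.minimum(G,80); 
Ti=np.linalg.inv(T); a=np.linspace(0,2*np.pi,120,endpoint=False)
def holes(p): 
    e=np.array([-np.sin(p[2]),np.cos(p[2])]); return [p[:2]+e*.055*(i-1.5) for i in range(4)]
def pts(p):
    P=np.vstack([np.c_[h[0]+r*np.cos(a),h[1]+r*np.sin(a),0*a+.022] for h,r in zip(holes(p),np.array([33.2,37.2,41.2,45.2])/2000)])
    c=P@Ti[:3,:3].T+Ti[:3,3]; u=c@K.T; return u[:,:2]/u[:,2:]
def f(p,s=G): u=pts(p).astype(np.float32); return -cv2.remap(s,u[:,:1],u[:,1:],cv2.INTER_LINEAR).mean()
p0=np.array([.5575,-.0965,.12]); S=cv2.GaussianBlur(G,(0,0),3)
for s in (S,G):
    p0=min((minimize(f,p0+d,args=(s,),method="Nelder-Mead",options=dict(initial_simplex=[p0+d,p0+d+[.004,0,0],p0+d+[0,.004,0],p0+d+[0,0,.03]],xatol=1e-6)) for d in ([0,0,0],[.001,.001,0],[-.001,-.001,0],[.001,-.001,0])),key=lambda r:r.fun).x
    print(p0,f(p0,s))
for i,h in enumerate(holes(p0)): print(i,h)
u=pts(p0); o=cv2.resize(D["im"][50:150,110:420],None,fx=2.5,fy=2.5,interpolation=cv2.INTER_CUBIC)
for q in u: cv2.circle(o,tuple(((q-[110,50]+.5)*2.5).astype(int)),0,(0,0,255),-1)
cv2.imwrite("pics/fit.png",o)
E
```

```text
[ 0.5592 -0.0988  0.0959] -48.917183
[ 0.5591 -0.1004  0.0932] -65.416885
0 [ 0.5668 -0.1825]
1 [ 0.5617 -0.1277]
2 [ 0.5565 -0.073 ]
3 [ 0.5514 -0.0182]
```

View pics/fit.png

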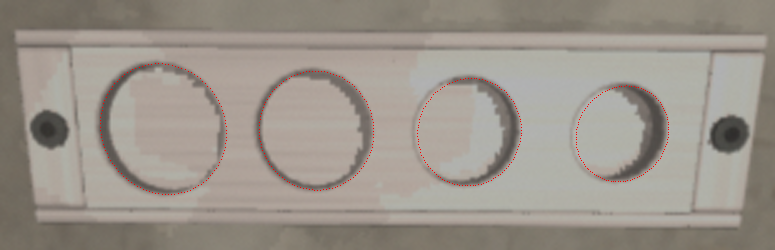

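Emit:
carry_out(motion=[0, 0, 0, 0, 0.025, -0.018, 1, 0, 0, 0, 0.01, 0.025, -0.018, 1, 0, 0, 0, 0.02, 0.025, -0.018, 1, 0, 0, 0, 0.02, 0.01, -0.007, 1])

```text
time_s: 5.95
eef_pos: [0.5584, -0.1803, 0.136]
eef_rot: [-0.034, -0.702, -0.038, 0.711]
wrist_force: [0.6, 0.7, -2.2]
opening: 0.123
```

```bash
python3 st.py .5668 -.182 .08
```

```text
pos [ 0.5584 -0.1803  0.136 ] shift [ 0.0559  0.0029 -0.0089] turn deg wy,wz [0.7297 0.3661] yaw -84.11559726468715 F [ 0.5632  0.6811 -2.2457] op 0.12300251717066546 t 5.95
```

Emit:
carry_out(motion=[0, 0.7, 0.3, 0.015, 0.002, -0.008, 1, 0, 0, 0, 0.015, 0, 0, 1, 0, 0, 0, 0.012, 0, 0, 1, 0, 0, 0, 0.008, 0, 0, 1])

```text
time_s: 6.35
eef_pos: [0.5587, -0.1835, 0.073]
eef_rot: [-0.031, -0.701, -0.038, 0.712]
wrist_force: [-0.6, 0.9, -1.3]
opening: 0.12
```

```bash
python3 st.py .5668 -.182 .07
```

```text
pos [ 0.5587 -0.1835  0.073 ] shift [ 0.0029 -0.0007 -0.0082] turn deg wy,wz [0.8628 0.5428] yaw -84.4149877036093 F [-0.6126  0.9358 -1.2677] op 0.11980683398838816 t 6.35
```

Emit:
carry_out(motion=[0, 0.8, 0.5, -0.001, -0.001, -0.008, 1, 0, 0, 0, 0, 0, 0, 1])

```text
time_s: 6.55
eef_pos: [0.5651, -0.1812, 0.0715]
eef_rot: [-0.033, -0.705, -0.035, 0.708]
wrist_force: [0.2, -0.4, -1.1]
opening: 0.121
```

```bash
python3 st.py .5668 -.182 .065
```

```text
pos [ 0.5651 -0.1812  0.0715] shift [ 0.0065  0.001  -0.0017] turn deg wy,wz [0.2177 0.1526] yaw -84.46342990882987 F [ 0.2037 -0.3534 -1.0912] op 0.12149083843925952 t 6.55
```

Emit:
carry_out(motion=[0, 0.2, 0.15, 0.003, 0.0008, -0.0018, 1, 0, 0, 0, 0.002, 0, 0, 1, 0, 0, 0, 0, 0, 0, 1])

```text
time_s: 6.85
eef_pos: [0.5684, -0.182, 0.0683]
eef_rot: [0.035, 0.707, 0.034, -0.705]
wrist_force: [-0.6, 0.5, -1.3]
opening: 0.124
```

```bash
python3 st.py .5668 -.182 .0625
```

```text
pos [ 0.5684 -0.182   0.0683] shift [ 0.0058 -0.0002  0.0016] turn deg wy,wz [-0.1671 -0.1378] yaw -84.39590221418213 F [-0.6031  0.5441 -1.2923] op 0.12421065896794116 t 6.85
```

Emit:
carry_out(motion=[0, -0.1, -0.1, 0.002, 0, 0.0012, 1, 0, 0, 0, 0.002, 0, 0, 1, 0, 0, 0, 0.001, 0, 0, 1, 0, 0, 0, 0.001, 0, 0, 1])

```text
time_s: 7.25
eef_pos: [0.5679, -0.1824, 0.0632]
eef_rot: [0.035, 0.707, 0.034, -0.705]
wrist_force: [-0.8, -0.3, -1.2]
opening: 0.121
```

```bash
python3 st.py .5668 -.182 .0625
```

```text
pos [ 0.5679 -0.1824  0.0632] shift [ 0.0007 -0.0006  0.0011] turn deg wy,wz [-0.1694 -0.1081] yaw -84.37650504126685 F [-0.8441 -0.3437 -1.2161] op 0.12108591889750192 t 7.25
```

Emit:
carry_out(motion=[0, -0.1, -0.1, 0.001, -0.0005, 0.001, 1, 0, 0, 0, 0.001, 0, 0, 1, 0, 0, 0, 0.001, 0, 0, 1])

```text
time_s: 7.55
eef_pos: [0.5683, -0.1826, 0.063]
eef_rot: [0.035, 0.708, 0.034, -0.705]
wrist_force: [-4.1, 1.7, 9.1]
opening: 0.122
```

```bash
python3 st.py .5668 -.182 .0625
```

```text
pos [ 0.5683 -0.1826  0.063 ] shift [ 0.0005 -0.0007  0.0014] turn deg wy,wz [-0.1988 -0.0743] yaw -84.3749915823707 F [-4.0588  1.7242  9.0671] op 0.12187545823396177 t 7.55
```

The disc is on the mouth of pocket 1: about 10 N, at TCP z 0.063 and not entering. I'll hold briefly, lift, and go to pocket 2.

Emit:
carry_out(motion=[0, 0, 0, 0, 0, 0, 1, 0, 0, 0, -0.01, 0, 0, 1, 0, 0, 0, -0.004, -0.015, 0, 1, 0, 0, 0, 0, -0.02, 0, 1, 0, 0, 0, 0, -0.015, 0, 1, 0, 0, 0, 0, -0.005, 0, 1, 0, 0, 0, 0, 0, 0, 1])

```text
time_s: 8.25
eef_pos: [0.5616, -0.123, 0.0783]
eef_rot: [0.035, 0.707, 0.035, -0.705]
wrist_force: [0.8, -0.2, -2.9]
opening: 0.119
```

```bash
python3 st.py .5617 -.1275 .066
```

```text
pos [ 0.5616 -0.123   0.0783] shift [0.0123 0.0045 0.0004] turn deg wy,wz [-0.1454 -0.0135] yaw -84.37543406101885 F [ 0.8101 -0.2025 -2.8854] op 0.119377021637596 t 8.25
```

Emit:
carry_out(motion=[0, -0.1, 0, 0.004, 0.0045, 0, 1, 0, 0, 0, 0.003, 0, 0, 1, 0, 0, 0, 0.001, 0, 0, 1, 0, 0, 0, 0, 0, 0, 1])

```text
time_s: 8.65
eef_pos: [0.5622, -0.1291, 0.0693]
eef_rot: [0.035, 0.706, 0.034, -0.706]
wrist_force: [0.5, 0.9, -2.2]
opening: 0.122
```

```bash
python3 st.py .5617 -.1275 .065
```

```text
pos [ 0.5622 -0.1291  0.0693] shift [ 0.0043 -0.0016  0.0003] turn deg wy,wz [-0.0292 -0.0467] yaw -84.41170642913819 F [ 0.4562  0.8905 -2.223 ] op 0.12221015546728696 t 8.65
```

Emit:
carry_out(motion=[0, 0, 0, 0.001, -0.0015, 0.0003, 1, 0, 0, 0, 0.001, 0, 0, 1])

```text
time_s: 8.85
eef_pos: [0.5617, -0.1282, 0.067]
eef_rot: [0.034, 0.706, 0.034, -0.706]
wrist_force: [0.4, 0.2, -0.8]
opening: 0.12
```

```bash
python3 st.py .5617 -.1275 .065
```

```text
pos [ 0.5617 -0.1282  0.067 ] shift [ 0.002  -0.0007 -0.0001] turn deg wy,wz [-0.0171 -0.0442] yaw -84.47352075851842 F [ 0.3725  0.2248 -0.7567] op 0.1202520122244518 t 8.85
```

Emit:
carry_out(motion=[0, 0, 0, 0.001, -0.0007, 0, 1, 0, 0, 0, 0.001, 0, 0, 1, 0, 0, 0, 0.001, 0, 0, 1, 0, 0, 0, 0.001, 0, 0, 1])

```text
time_s: 9.25
eef_pos: [0.5618, -0.1276, 0.0629]
eef_rot: [0.034, 0.707, 0.034, -0.706]
wrist_force: [-0.2, 1.2, 5.5]
opening: 0.119
```

```bash
python3 st.py .5617 -.1275 .061
```

```text
pos [ 0.5618 -0.1276  0.0629] shift [ 0.0019 -0.0001  0.0001] turn deg wy,wz [-0.0431 -0.0526] yaw -84.48294750624945 F [-0.1627  1.2385  5.4845] op 0.11938169276015108 t 9.25
```

```bash
cat >> st.py <<'E'
print("M",np.array(o["torque"]))
E
python3 st.py .5617 -.1275 .061
```

```text
pos [ 0.5618 -0.1276  0.0629] shift [ 0.0019 -0.0001  0.0001] turn deg wy,wz [-0.0431 -0.0526] yaw -84.48294750624945 F [-0.1627  1.2385  5.4845] op 0.11938169276015108 t 9.25
M [ 0.1997  0.1488 -0.0357]
```

Emit:
carry_out(motion=[0, 0, 0, 0.001, 0, 0, 1])

```text
time_s: 9.35
eef_pos: [0.5622, -0.1276, 0.0627]
eef_rot: [0.034, 0.707, 0.034, -0.706]
wrist_force: [-2.6, 1.7, 10.6]
opening: 0.123
```

```bash
python3 st.py .5617 -.1275 .061
```

```text
pos [ 0.5622 -0.1276  0.0627] shift [ 0.0017 -0.0001  0.0005] turn deg wy,wz [-0.0735 -0.0614] yaw -84.47738384511715 F [-2.6302  1.6628 10.5524] op 0.1226695505087973 t 9.35
M [ 0.2881  0.7368 -0.0009]
```

The disc was also stopped at pocket 2's mouth. My image measurements put it near 36–37 mm, so this is probably misalignment. The moment suggests support on the -x, -y side, so I'll slide about 1 mm toward +x, +y under light pressure.

Emit:
carry_out(motion=[0, -0.1, -0.1, -0.0005, -0.0005, -0.0008, 1, 0, 0, 0, 0.0007, 0, 0, 1])

```text
time_s: 9.55
eef_pos: [0.5633, -0.1271, 0.063]
eef_rot: [0.034, 0.706, 0.034, -0.706]
wrist_force: [-0.6, 0.8, -0.6]
opening: 0.122
```

```bash
python3 st.py .5617 -.1275 .061
```

```text
pos [ 0.5633 -0.1271  0.063 ] shift [0.002  0.0003 0.0017] turn deg wy,wz [-0.0167  0.012 ] yaw -84.46667567951141 F [-0.6305  0.7926 -0.607 ] op 0.12206796622184204 t 9.55
M [-0.0105 -0.0119 -0.0052]
```

Not in contact here. Pressing down lightly.

Emit:
carry_out(motion=[0, 0, 0, 0.001, 0, 0, 1, 0, 0, 0, 0.001, 0, 0, 1])

```text
time_s: 9.75
eef_pos: [0.5637, -0.1272, 0.0628]
eef_rot: [0.034, 0.706, 0.034, -0.706]
wrist_force: [-5.2, 1.0, 12.2]
opening: 0.119
```

```bash
python3 st.py .5617 -.1275 .061
```

```text
pos [ 0.5637 -0.1272  0.0628] shift [0.0018 0.0002 0.002 ] turn deg wy,wz [-0.0212  0.001 ] yaw -84.44683287705283 F [-5.1507  1.0039 12.1603] op 0.11896779834231785 t 9.75
M [0.3914 0.8388 0.0156]
```

The support point has moved from the -x side to the +x side, so the centre lies between the two, near x = 0.563.

Emit:
carry_out(motion=[0, 0, 0, -0.0005, 0.0002, 0.0009, 1, 0, 0, 0, 0.0008, 0, 0, 1, 0, 0, 0, 0.0008, 0, 0, 1])

```text
time_s: 10.05
eef_pos: [0.5632, -0.1276, 0.0628]
eef_rot: [0.034, 0.707, 0.034, -0.706]
wrist_force: [-4.2, 2.4, 11.5]
opening: 0.121
```

```bash
python3 st.py .563 -.1275 .061
```

```text
pos [ 0.5632 -0.1276  0.0628] shift [ 0.0018 -0.0001  0.0002] turn deg wy,wz [-0.0773 -0.0281] yaw -84.43950342479455 F [-4.2302  2.4402 11.5105] op 0.12055584286927586 t 10.05
M [ 0.3796  0.7641 -0.0049]
```

```bash
python3 - <<'E'
from h import *
np.set_printoptions(precision=4,suppress=True)
p=ctrl.camera_params("wrist"); K=np.array(p["mtx"]); H=np.array(p["hand_eye"])
Ts={"w1":[[.0029,.1069,-.9943,.4459],[-.0039,-.9943,-.1069,-.1482],[-1,.0042,-.0024,.1697],[0,0,0,1]],
"w2":[[.0147,.1029,-.9946,.4531],[-.01,-.9946,-.1031,-.1466],[-.9998,.0115,-.0136,.1183],[0,0,0,1]]}
a=np.linspace(0,2*np.pi,180,endpoint=False)
for n,Tt in Ts.items():
    T=np.array(Tt)@H; Ti=np.linalg.inv(T)
    im=cv2.imread(f"pics/{n}.png"); g=cv2.GaussianBlur(im,(0,0),1.5).astype(np.float32)
    G=np.max([np.hypot(cv2.Sobel(c,cv2.CV_32F,1,0),cv2.Sobel(c,cv2.CV_32F,0,1)) for c in cv2.split(g)],axis=0); G=np.minimum(G,60)
    out=[]
    for D in np.arange(28,50,1.):
        best=(0,)
        for dx in np.arange(-.005,.0051,.0005):
            for dy in np.arange(-.005,.0051,.0005):
                r=D/2000; P=np.c_[.4478+dx+r*np.cos(a),-.141+dy+r*np.sin(a),0*a+.010]
                c=P@Ti[:3,:3].T+Ti[:3,3]; u=c@K.T; u=(((u[:,:2]/u[:,2:])-[120,100]+.5)*2-.5).astype(np.float32)
                s=cv2.remap(G,u[:,:1],u[:,1:],cv2.INTER_LINEAR).mean(); best=max(best,(s,dx,dy))
        out.append((D,*[round(float(v),4) for v in best]))
    print(n); print("\n".join(map(str,sorted(out,key=lambda t:-t[1])[:7])))
E
```

```text
w1
(np.float64(36.0), 37.691, 0.0005, -0.0)
(np.float64(34.0), 36.761, 0.002, -0.0)
(np.float64(35.0), 36.5513, 0.001, 0.0005)
(np.float64(37.0), 36.4114, 0.0005, -0.0)
(np.float64(28.0), 35.8005, -0.005, 0.0005)
(np.float64(33.0), 34.8686, 0.0025, 0.0005)
(np.float64(29.0), 34.5691, -0.005, -0.0005)
w2
(np.float64(36.0), 32.149, 0.001, -0.0)
(np.float64(35.0), 31.9796, 0.0015, -0.0)
(np.float64(34.0), 31.7375, 0.002, 0.0005)
(np.float64(33.0), 30.8694, 0.0025, 0.0005)
(np.float64(37.0), 30.7658, 0.0005, -0.0)
(np.float64(32.0), 29.055, 0.003, 0.0015)
(np.float64(38.0), 28.8146, -0.0005, -0.0)
```

```bash
python3 - <<'E'
from h import *
a=np.linspace(0,2*np.pi,180,endpoint=False)
for n in ("top","side"):
    K,T=cam(n); Ti=np.linalg.inv(T); im=cv2.imread(f"pics/{n}0.png"); g=cv2.GaussianBlur(im,(0,0),.7).astype(np.float32)
    G=np.max([np.hypot(cv2.Sobel(c,cv2.CV_32F,1,0),cv2.Sobel(c,cv2.CV_32F,0,1)) for c in cv2.split(g)],axis=0); G=np.minimum(G,120)
    tiles=[]
    for nm,q in (("front",(.4482,-.141)),("spareR",(.662,-.178)),("spareL",(.64,0.0))):
        if nm=="spareL": 
            q=onplane(*cam("top"),(218,151),.01)[:2]
        if nm=="spareR": q=onplane(*cam("top"),(290.5,140),.01)[:2]
        out=[]
        for D in np.arange(28,52,2.):
            best=(0,)
            for dx in np.arange(-.008,.0081,.001):
                for dy in np.arange(-.008,.0081,.001):
                    r=D/2000; P=np.c_[q[0]+dx+r*np.cos(a),q[1]+dy+r*np.sin(a),0*a+.010]
                    c=P@Ti[:3,:3].T+Ti[:3,3]; u=c@K.T; u=(u[:,:2]/u[:,2:]).astype(np.float32)
                    best=max(best,(cv2.remap(G,u[:,:1],u[:,1:],cv2.INTER_LINEAR).mean(),q[0]+dx,q[1]+dy))
            out.append((int(D),round(float(best[0]),1),best[1:]))
        o=sorted(out,key=lambda t:-t[1]); print(n,nm,[(t[0],t[1]) for t in o[:5]],o[0][2])
        c=pix(K,T,[*q,.03]); u,v=map(int,c); tiles.append(cv2.resize(im[v-22:v+22,u-22:u+22],(260,260),interpolation=cv2.INTER_NEAREST))
    cv2.imwrite(f"pics/tiles_{n}.png",np.hstack(tiles))
cv2.imwrite("pics/tiles.png",np.vstack([cv2.imread(f"pics/tiles_{n}.png") for n in("top","side")]))
E
```

```text
top front [(34, 111.3), (36, 109.4), (32, 102.4), (38, 96.3), (30, 96.2)] (np.float64(0.4492), np.float64(-0.142))
top spareR [(28, 95.4), (30, 94.7), (32, 92.7), (34, 87.3), (36, 78.5)] (np.float64(0.6580186418868367), np.float64(-0.17271243299178468))
top spareL [(28, 91.5), (30, 91.5), (32, 87.6), (34, 83.2), (36, 76.5)] (np.float64(0.6324347397300681), np.float64(-0.004089798041603497))
side front [(28, 106.2), (30, 105.7), (34, 103.3), (32, 102.2), (36, 100.2)] (np.float64(0.4492), np.float64(-0.149))
side spareR [(28, 112.5), (38, 112.5), (40, 112.1), (30, 110.2), (36, 109.2)] (np.float64(0.6580186418868367), np.float64(-0.1847124329917847))
side spareL [(46, 117.1), (44, 115.8), (48, 115.8), (28, 113.5), (30, 113.4)] (np.float64(0.6424347397300681), np.float64(-0.019089798041603497))
```

View pics/tiles.png

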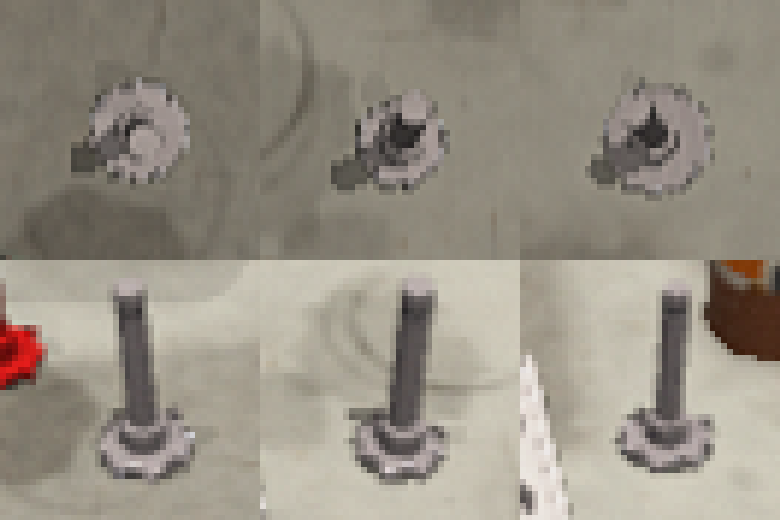

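View 9 (tiles) shows disc widths in the top view of about 16.6 px for the front stirrer, 15.4 px for the right spare and 18.8 px for the left spare. The front disc is therefore the middle size, 40 mm, and the teeth made it look smaller. Pocket 2's refusal with support on changing sides was genuine, so I'll go on to pocket 3.

Emit:
carry_out(motion=[0, 0, 0, -0.006, 0, 0, 1, 0, 0, 0, -0.006, 0, 0, 1, 0, 0, 0, 0, -0.015, 0.0005, 1, 0, 0, 0, 0, -0.018, 0.0005, 1, 0, 0, 0, 0, -0.013, 0.0005, 1, 0, 0, 0, 0, -0.004, 0, 1, 0, 0, 0, 0, 0, 0, 1])

```text
time_s: 10.75
eef_pos: [0.5551, -0.0719, 0.074]
eef_rot: [-0.034, -0.706, -0.035, 0.706]
wrist_force: [0.1, -0.1, -1.6]
opening: 0.123
```

```bash
python3 st.py .5565 -.0727 .066
```

```text
pos [ 0.5551 -0.0719  0.074 ] shift [ 0.008   0.001  -0.0013] turn deg wy,wz [0.0224 0.058 ] yaw -84.38121620975025 F [ 0.0687 -0.0859 -1.609 ] op 0.12265063600835607 t 10.75
M [-0.0294 -0.0368 -0.0131]
```

Emit:
carry_out(motion=[0, 0, 0, 0.002, 0.0008, -0.001, 1, 0, 0, 0, 0.002, 0, 0, 1, 0, 0, 0, 0.0015, 0, 0, 1, 0, 0, 0, 0, 0, 0, 1])

```text
time_s: 11.15
eef_pos: [0.5564, -0.0731, 0.0677]
eef_rot: [-0.035, -0.706, -0.035, 0.706]
wrist_force: [-0.4, 0.2, -1.7]
opening: 0.125
```

```bash
python3 st.py .5565 -.0727 .065
```

```text
pos [ 0.5564 -0.0731  0.0677] shift [ 0.0027 -0.0004 -0.0002] turn deg wy,wz [0.0331 0.0307] yaw -84.3756797773173 F [-0.41    0.1606 -1.7312] op 0.12523351451928547 t 11.15
M [ 0.0419  0.053  -0.065 ]
```

Emit:
carry_out(motion=[0, 0, 0, 0.001, -0.0004, -0.0002, 1, 0, 0, 0, 0.001, 0, 0, 1, 0, 0, 0, 0.001, 0, 0, 1, 0, 0, 0, 0.001, 0, 0, 1, 0, 0, 0, 0.001, 0, 0, 1])

```text
time_s: 11.65
eef_pos: [0.5568, -0.0737, 0.0624]
eef_rot: [-0.034, -0.706, -0.034, 0.706]
wrist_force: [-0.3, -0.7, 1.7]
opening: 0.12
```

```bash
python3 st.py .5565 -.0727 .061
```

```text
pos [ 0.5568 -0.0737  0.0624] shift [ 0.0014 -0.001   0.0002] turn deg wy,wz [0.0142 0.0206] yaw -84.46007752864026 F [-0.3361 -0.669   1.7286] op 0.11983809925258102 t 11.65
M [0.0887 0.1307 0.0076]
```

Emit:
carry_out(motion=[0, 0, 0, 0.001, 0, 0, 1, 0, 0, 0, 0.001, 0, 0, 1])

```text
time_s: 11.85
eef_pos: [0.5571, -0.0734, 0.0606]
eef_rot: [0.034, 0.706, 0.034, -0.706]
wrist_force: [0.5, 1.2, -1.3]
opening: 0.113
```

```bash
python3 st.py .5565 -.0727 .061
```

```text
pos [ 0.5571 -0.0734  0.0606] shift [-0.0004 -0.0008  0.0005] turn deg wy,wz [-0.0303  0.0347] yaw -84.46578628742135 F [ 0.5244  1.2463 -1.3253] op 0.1132734282352595 t 11.85
M [ 0.13    0.0096 -0.0366]
```

It is entering pocket 3. Continuing slowly to the floor, expected at TCP z of about 0.049.

Emit:
carry_out(motion=[0, 0, 0, 0.0015, 0, 0, 1, 0, 0, 0, 0.0015, 0, 0, 1, 0, 0, 0, 0.0015, 0, 0, 1])

```text
time_s: 12.15
eef_pos: [0.5573, -0.0731, 0.0559]
eef_rot: [0.034, 0.707, 0.035, -0.706]
wrist_force: [0.5, 0.7, -1.1]
opening: 0.122
```

```bash
python3 st.py .557 -.0732 .05
```

```text
pos [ 0.5573 -0.0731  0.0559] shift [0.0059 0.0001 0.0003] turn deg wy,wz [-0.0521  0.0494] yaw -84.45195638480712 F [ 0.4573  0.6658 -1.1472] op 0.12247831436459096 t 12.15
M [ 0.1042 -0.0683  0.0221]
```

Emit:
carry_out(motion=[0, 0, 0, 0.0015, 0, 0, 1, 0, 0, 0, 0.0015, 0, 0.0002, 1, 0, 0, 0, 0.001, 0, 0, 1, 0, 0, 0, 0.001, 0, 0, 1])

```text
time_s: 12.55
eef_pos: [0.5571, -0.073, 0.0502]
eef_rot: [0.034, 0.707, 0.035, -0.706]
wrist_force: [0.6, 0.7, -1.9]
opening: 0.123
```

```bash
python3 st.py .557 -.0732 .049
```

```text
pos [ 0.5571 -0.073   0.0502] shift [0.0012 0.0001 0.0001] turn deg wy,wz [-0.055   0.0542] yaw -84.45183518997588 F [ 0.5625  0.7302 -1.915 ] op 0.12308238634912108 t 12.55
M [ 0.1318 -0.0979 -0.0557]
```

Emit:
carry_out(motion=[0, 0, 0, 0.001, 0, 0, 1, 0, 0, 0, 0.0008, 0, 0, 1])

```text
time_s: 12.75
eef_pos: [0.5573, -0.0731, 0.049]
eef_rot: [0.034, 0.707, 0.035, -0.706]
wrist_force: [-4.0, 2.5, 10.4]
opening: 0.121
```

```bash
python3 st.py .557 -.0732 .049
```

```text
pos [ 0.5573 -0.0731  0.049 ] shift [-0.      0.0001  0.0003] turn deg wy,wz [-0.0637  0.0534] yaw -84.45107149372856 F [-4.0346  2.4534 10.3722] op 0.12071152713873884 t 12.75
M [ 0.4525  0.7041 -0.0457]
```

It is on the floor at z 0.049, a drop of exactly 14 mm. Opening the jaws.

Emit:
carry_out(motion=[0, 0, 0, -0.0003, 0, 0, 0.6, 0, 0, 0, 0, 0, 0, 0.2, 0, 0, 0, 0, 0, 0, -0.2, 0, 0, 0, 0, 0, 0, -0.2, 0, 0, 0, 0, 0, 0, -0.2])

```text
time_s: 13.25
eef_pos: [0.5576, -0.0739, 0.0497]
eef_rot: [0.034, 0.707, 0.034, -0.706]
wrist_force: [0.2, 0.3, 0.3]
opening: 0.595
```

```bash
python3 st.py .557 -.0732 .049
```

```text
pos [ 0.5576 -0.0739  0.0497] shift [ 0.0007 -0.0007  0.0006] turn deg wy,wz [-0.1004 -0.0296] yaw -84.44525460593422 F [0.1582 0.2518 0.3015] op 0.5952522416438025 t 13.25
M [-0.009  -0.0056  0.0034]
```

Released. Retreating straight up and then looking.

Emit:
carry_out(motion=[0, 0, 0, -0.015, 0, 0, -0.2, 0, 0, 0, -0.025, 0, 0, -0.2, 0, 0, 0, -0.035, 0, 0, -0.2, 0, 0, 0, -0.035, 0, 0, -0.2, 0, 0, 0, -0.03, 0, 0.02, -0.2, 0, 0, 0, 0, 0, 0.03, -0.2, 0, 0, 0, 0, 0, 0.02, -0.2, 0, 0, 0, 0, 0, 0, -0.2])

```text
time_s: 14.05
eef_pos: [0.4869, -0.0813, 0.2032]
eef_rot: [0.036, 0.709, 0.033, -0.704]
wrist_force: [0.5, 0.7, 0.2]
opening: 0.6
```

```bash
python3 st.py .557 -.0732 .049; python3 - <<'E'
from h import *
np.set_printoptions(precision=4,suppress=True)
K,T=cam("wrist"); im=ctrl.camera("wrist"); s=ctrl.camera("side")
cv2.imwrite("pics/end.png",np.hstack([cv2.resize(im,(400,300)),cv2.resize(s[130:340,150:360],(300,300))]))
for z in (.018,.096):print(pix(K,T,[.5568,-.0732,z]))
for n in ("wrist","side"):
    if n=="side": K,T=cam(n)
    for d in ctrl.landmark_of(n,"stirrer_b_mid"): P=w(T,d["point"]); print(n,round(d["conf"],2),P,pix(K,T,P).round())
E
```

```text
pos [ 0.4869 -0.0813  0.2032] shift [ 0.1547 -0.0018 -0.0696] turn deg wy,wz [-0.3875 -0.2292] yaw -84.40049150713551 F [0.5095 0.7421 0.1501] op 0.6002152406370896 t 14.05
M [ 0.0337  0.008  -0.0032]
[255.2039  97.7154]
[255.3877 100.0419]
wrist 0.73 [ 0.3804 -0.0888  0.0433] [254. 279.]
wrist 0.7 [ 0.5568 -0.0659  0.0552] [247.  98.]
side 0.71 [ 0.3834 -0.0887  0.044 ] [191. 196.]
side 0.64 [ 0.5568 -0.0742  0.0503] [261. 190.]
```

View pics/end.png

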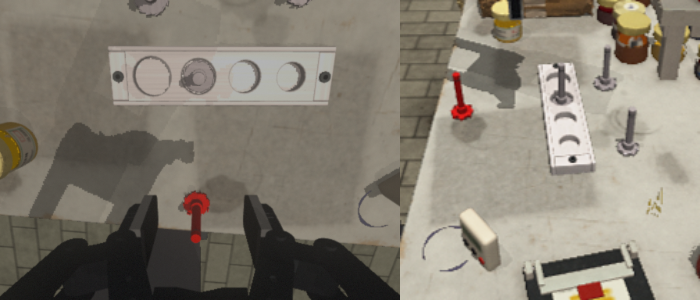

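The end view shows the stirrer upright in pocket 3, filling the mouth, at (197,77) in the left half of the picture. The spares, red look-alike and timer are in place, and the gripper is clear.

```bash
python3 -c "
from bench import ctrl
print(ctrl.hand_in())"
```

```text
the job is handed in; nothing more can be done
None
```

The front stirrer is sized at 40 mm. It now stands released on the floor of pocket 3, the first pocket it entered, and the job is handed in at about 14 s of the 72 s.

- **Trials:** Pockets 1 and 2 both refused the disc at the mouth (TCP z about 0.063). The highest wrist reading was about 12 N. In pocket 3 it dropped in almost freely and reached the floor at TCP z 0.049, the full 14 mm depth.
- **Last checks:** After release the wrist force read about zero. The final wrist and side pictures show the stirrer upright on the pocket axis, with the spares, red look-alike and timer standing and the jaws clear. The jar and spares were checked by eye only.
- **What disagreed:**
  - A circle fit in the wrist pictures first gave a 36 mm disc, so I re-tried pocket 2 at shifted positions within about 2 mm before trusting the refusal. The top picture showed the front disc between the two spares in size, so 40 mm.
  - The landmark network's final position in the wrist view was 7 mm off in y. The side view agreed within about 1 mm.

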